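Shake-check the emptied hardware tins and sort them

ROBOT

A 6-joint arm with a two-finger parallel gripper is mounted at the origin on the work surface. World frame = base frame: x ahead of the robot, y to its left, z up, the work surface at z = 0. Lengths are in m, angles in rad, forces in N, time in s.
With the tool pointing down it reaches from about 0.35 to 0.775 m from the base axis. Payload 7.3 kg.
Tool frame: the origin (TCP) lies on the centre line of the jaws, within the pads' length; the fingertips stand 17 mm ahead of it and the grasp point (between the pads) lies 2 mm behind it (robot.tcp_to_tips is the distance from the TCP to the fingertips, in m); z points along the fingers, y is the line along which they close (so a half turn about z gives the same grasp; the last joint's range is limited). The gripper opens to 92 mm and grips with 3 to 60 N. Pads are 19 mm wide; open, the fingers measure 130 mm over their backs; the gripper's body (75 mm by 190 mm) begins 47 mm behind the grasp point.
Start: joints at [-1.475, 0.342, 1.524, -0, 1.275, -0.146], TCP at [0.126, -0.51, 0.244] pointing down, gripper open.
Joint ranges: [-2.53, 2.53], [-0.77, 2.02], [0.04, 2.7], [-1, 4.14], [0.28, 2.66], [-3.11, 3.11]. Speed limits (rad/s): [2.57, 2.57, 3.14, 3.14, 3.14, 3.14].

INTERFACE

Orientations are given as [roll, pitch, yaw] about the fixed x, y, z axes, in that order (R = Rz(yaw) Ry(pitch) Rx(roll)).
In Python, from cell import robot gives the robot as it stands. The module is installed in compiled form; this text tells all that it offers.
- The arm moves only by the tool carry_out, never from a script. Its argument "commands" is a list of rows, each a list of 3 entries, a list of its own where there are three numbers: the shift along the tool's x, y, z in m, then the turn about the tool's z in rad, then the opening, from 0 (shut) to 1 (fully open). In form: [[[dx, dy, dz], yaw, claw], ...]. A call has 1 to 20 rows; each row shifts and turns the commanded pose from where the row before left it, along the tool's axes as they then stand; what a row does not reach is not made up. A row lasts 1/8 s, in which the tool goes at most 62.5 mm and 10.7 degrees, less where a joint would pass 70% of its speed; a pose out of reach is approached as far as the arm can. A call is refused whole if a number of a shift passes 0.0625 or a number of a turn 0.188, either way. A call with a gripper value outside its range is refused whole. The fingers move at their own pace and stop on an object; "newtons" is the grip in N (left out, the last holds). Time passes only in rows, so rows that do not move let the fingers close. It gives the time, the measured TCP pose, the force, the opening and the grip force at its end, in the units of the state.
- robot.observe(): the state, without advancing time (a new reading comes with each control period).
- robot.read_camera(name): name is "side" or "top"; returns a dict with "pixels" (400x640x3 uint8, red, green, blue), "fx", "fy", "cx", "cy" (pixels), "k1" (the pictures are not rectified: a ray, as slopes to the right and down, at radius r is drawn at 1 + k1 r^2 times it, then the intrinsics apply), "view" (4x4, takes a point from world to camera coordinates). Camera axes: x right, y up, looking along -z (the intrinsics and any distortion apply to the point x, -y, -z); pixel columns grow to the right and rows downward; lengths in m; the calibration is good to about 2 mm. A picture is of the moment at which its call begins. There is no depth.
- robot.hand_in(): hands the job in; it is judged then, once.
Trained networks look in a picture, given as the dict that the camera call returned (one of the last four; its "shot" number tells which), for a name from the list of things; names that differ only in an ending like _2 or _b are one class to them, and where a whole thing is asked for, a point or a joint stands for the part that bears it (a point fixed in the world has none). Each returns a list of dicts, best first, with "p" (0 to 1); they miss things now and then, are a little off and sometimes report something else, mostly with a low value. They report only what shows in the picture. A call takes as long as a camera call. They do not tell look-alikes from the thing itself.
- robot.find_in(picture, name): "at" ([column, row] in pixels, amid what is visible of it).
- robot.tip_of(picture, name): "at" ([column, row] in pixels: a listed point, or the origin of a listed thing).
The state is a dict: "time": time; "qpos": joint angles; "qvel": joint speeds; "joint_efforts": joint torques, N m; "tool_pos": TCP position; "tool_rot": TCP orientation; "contact_force": force on the tool from outside, world axes, zero at the start; "torque": the same for the moment, N m; "opening": finger opening in m; "grip_force": force on a finger pad.
Only numpy, scipy, OpenCV 4.12 (cv2) and the standard library are available. Lean on these libraries where they do the work, as an engineer would, in place of code of your own. Each camera call takes 0.05 s, during which the arm holds its last target. There are 200 camera calls.

TASK

These three lidded tins were meant to have been emptied, but one or two of them still have nuts inside. Pick each tin up and feel by a shake or its weight whether anything is left: stand the empty ones in the wooden crate and those that still hold something in the red tray, all upright on its floor. Set each one down, never letting it drop, and leave the glue bottle and the block plane where they are.

Things in the scene. Friction and masses are not known exactly. Their poses are not given: they have to be found in the camera images.
- tin_a_mid (a point): tin A: one of three identical bare steel tins with green lids that stay shut: cylinder 62 mm across (64 mm over the lid skirt, its top 15 mm), 85 mm tall. Point at its centre, 42.5 mm above its underside; z is its axis, up. Shell and lid weigh 80 to 100 g.
- tin_b_mid (a point): tin B: one of three identical bare steel tins with green lids that stay shut: cylinder 62 mm across (64 mm over the lid skirt, its top 15 mm), 85 mm tall. Point at its centre, 42.5 mm above its underside; z is its axis, up. Shell and lid weigh 80 to 100 g.
- tin_c_mid (a point): tin C: one of three identical bare steel tins with green lids that stay shut: cylinder 62 mm across (64 mm over the lid skirt, its top 15 mm), 85 mm tall. Point at its centre, 42.5 mm above its underside; z is its axis, up. Shell and lid weigh 80 to 100 g.
- tin_a: the same tin A. Inside are no, one or two loose steel coupling nuts (24 x 48 mm, 105 to 130 g each) that slide and knock about when it is shaken; nothing shows from outside. Of the three tins at least one is empty and at least one is not. Origin at the centre of its underside.
- tin_b: the same tin B. Inside are no, one or two loose steel coupling nuts (24 x 48 mm, 105 to 130 g each) that slide and knock about when it is shaken; nothing shows from outside. Of the three tins at least one is empty and at least one is not. Origin at the centre of its underside.
- tin_c: the same tin C. Inside are no, one or two loose steel coupling nuts (24 x 48 mm, 105 to 130 g each) that slide and knock about when it is shaken; nothing shows from outside. Of the three tins at least one is empty and at least one is not. Origin at the centre of its underside.
- crate: open shallow wooden crate fixed to the bench, for empty tins: 220 mm (its x) by 140 mm (its y) outside, walls 10 mm thick, inside 200 x 120 mm, rim 38 mm above the bench, floor 8 mm above the bench. Origin on the bench at its centre; z up. Two tins fit side by side along its x. Wooden colours, slatted sides.
- tray: open red steel tray fixed to the bench, for tins that still hold nuts: 220 mm (its x) by 140 mm (its y) outside, walls 3 mm thick, rim 21 mm above the bench, floor 3 mm above the bench. Origin on the bench at its centre; z up. Two tins fit side by side along its x. Crate and tray may stand on either side of the bench.
- glue: yellow glue bottle with orange cap, 54 mm across, 150 mm tall, standing loose; origin at the centre of its underside. Leave alone.
- plane: small steel and brass block plane, 155 x 48 mm, 55 mm high, lying loose; origin at the centre of its sole. Leave alone.
There are look-alikes about, which are no part of the job. Leave any blue look-alike of the tin_a alone.

How it is judged:
By the outcome, as a careful person would: the job done as asked, in the order asked, and still so for the second after the job is handed in, with the robot touching nothing.
It also fails if it takes over 72 s, if anything falls off the work surface, if the arm or the gripper's body presses on something with over 40 N, if the wrist force passes 120 N, or if a joint passes its speed limit or range.

## Working session

There is one attempt and no reset: what is moved stays moved. The work goes in short steps, Python scripts to look and compute and a tool call to move; the robot and the scene stay as the last step left them, time stands still between calls to the robot, and variables do not carry over. Pictures are saved under pics/ and viewed, at most 10 in all, crops included, and the job is handed in when it is done.

Besides the shell and the picture viewer there is one more tool, called after "Emit:" by a JSON object that holds its "method" and its "body". carry_out: Moves the arm, as the interface text tells. Its arguments: {"type":"object","properties":{"commands":{"type":"array"},"newtons":{"type":"number"}},"required":["commands"]}

```bash
mkdir -p pics
cat > h.py <<'E'
import numpy as np, cv2
from cell import robot
def ray(p,uv):
    x=(uv[0]-p["cx"])/p["fx"]; y=(uv[1]-p["cy"])/p["fy"]
    rd=np.hypot(x,y); r=rd
    for _ in range(30): r=rd/(1+p["k1"]*r*r)
    s=r/rd if rd>0 else 1
    V=np.array(p["view"]); R=V[:3,:3]; o=-R.T@V[:3,3]
    return o, R.T@np.array([x*s,-y*s,-1.])
def at_z(p,uv,z):
    o,d=ray(p,uv); return o+d*(z-o[2])/d[2]
def meet(p,uv,q,vw):
    o,d=ray(p,uv);a,e=ray(q,vw)
    t=np.linalg.lstsq(np.c_[d,-e],a-o,rcond=None)[0]
    A=o+d*t[0];B=a+e*t[1]; return (A+B)/2,np.linalg.norm(A-B)
def proj(p,X):
    c=np.array(p["view"])@np.r_[X,1]; x=c[0]/-c[2];y=-c[1]/-c[2]
    s=1+p["k1"]*(x*x+y*y); return np.array([p["fx"]*x*s+p["cx"],p["fy"]*y*s+p["cy"]])
def save(p,n): cv2.imwrite("pics/"+n,p["pixels"][:,:,::-1])
E
python3 - <<'E'
from h import *
np.set_printoptions(precision=3,suppress=True)
P={n:robot.read_camera(n) for n in("top","side")}
for n,p in P.items():
    save(p,n+"0.png")
    for k in("tin_a_mid","crate","tray","glue","plane"):
        z=.0425 if "mid" in k else 0
        for r in robot.tip_of(p,k): print(n,k,np.round(r["at"],1),round(r["p"],2),at_z(p,r["at"],z))
s=robot.observe(); print(s)
E
```

```text
top tin_a_mid [268.3 175.3] 0.76 [0.624 0.142 0.042]
top tin_a_mid [279.2 230.4] 0.62 [0.496 0.117 0.042]
top tin_a_mid [288.8 280.8] 0.58 [0.38  0.095 0.042]
top crate [211.4 220. ] 0.81 [0.52  0.289 0.   ]
top tray [463.2 207.3] 0.83 [ 0.548 -0.321  0.   ]
top tray [209.3 221.3] 0.32 [0.517 0.294 0.   ]
top glue [402.8 133.2] 0.65 [ 0.728 -0.178  0.   ]
top glue [326.  178.8] 0.4 [0.619 0.009 0.   ]
side tin_a_mid [290.1 174.1] 0.76 [0.633 0.13  0.042]
side tin_a_mid [200.9 229.7] 0.75 [0.38  0.087 0.042]
side tin_a_mid [245.7 202.3] 0.61 [0.493 0.104 0.042]
side crate [209.8 181.9] 0.77 [ 0.516  0.293 -0.   ]
side tray [438.5 322. ] 0.94 [ 0.548 -0.319  0.   ]
side glue [430.5 234. ] 0.8 [ 0.726 -0.188  0.   ]
side plane [321.9 169.6] 0.79 [0.753 0.149 0.   ]
{'time': 0.6, 'qpos': array([-1.475,  0.342,  1.524,  0.   ,  1.275, -0.146]), 'qvel': array([ 0.002,  0.   , -0.   , -0.   , -0.   ,  0.001]), 'joint_efforts': array([  0.   , -43.093, -24.44 ,   0.072,   0.048,   0.   ]), 'tool_pos': array([ 0.126, -0.51 ,  0.244]), 'tool_rot': array([3.141, 0.   , 0.242]), 'contact_force': array([0.307, 0.775, 0.314]), 'torque': array([ 0.002, -0.028,  0.039]), 'grip_force': 0.0, 'opening': 0.09210743645983455}
```

View pics/top0.png

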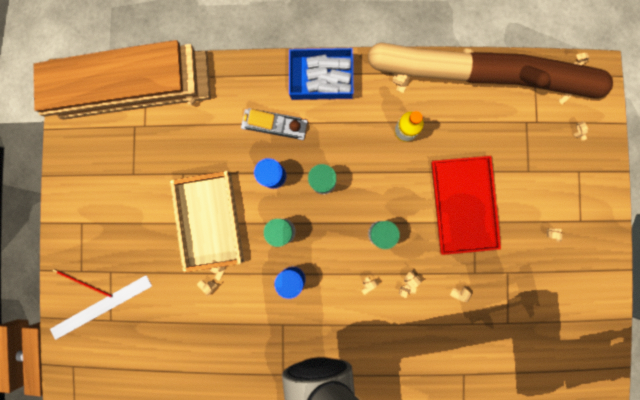

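View pics/side0.png

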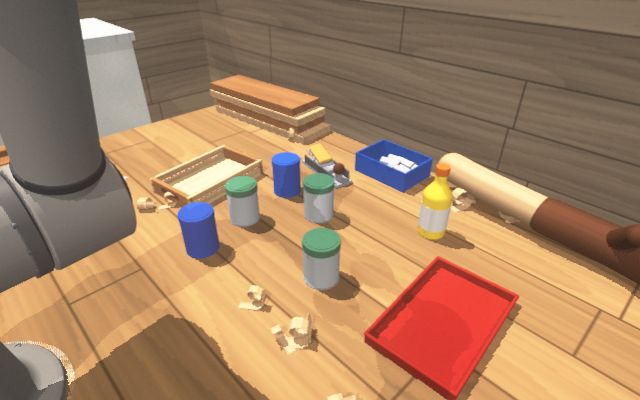

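The top view shows green-lidded tins at (278,232), (322,178) and (385,234). Blue look-alikes are at (269,173) and (289,283). The crate is at (208,220), the red tray at (465,205), the plane at (275,123) and the glue at (410,126). The side view agrees, with green lids at (242,187), (318,185) and (321,243). What could be taken for a tin: those five cylinders. I choose the three green ones.

Run:
```python
from h import *
np.set_printoptions(precision=3,suppress=True)
p=robot.read_camera("top"); q=robot.read_camera("side")
def blobs(p,lo,hi,amin):
    hsv=cv2.cvtColor(p["pixels"],cv2.COLOR_RGB2HSV)
    m=cv2.inRange(hsv,np.array(lo),np.array(hi))
    n,l,s,c=cv2.connectedComponentsWithStats(m)
    return [(c[i],s[i],(l==i).astype(np.uint8)) for i in range(1,n) if s[i][4]>amin]
print("cam",ray(p,(320,200))[0],ray(q,(320,200))[0])
for nm,pp in(("top",p),("side",q)):
  for c,s,m in blobs(pp,(65,90,40),(95,255,255),150): print(nm,"lid",c,s,at_z(pp,c,.083 if nm=="top" else .08))
for c,s,m in blobs(p,(0,200,90),(4,255,255),1500):
    ct=cv2.findContours(m,0,2)[0][0]; b=cv2.boxPoints(cv2.minAreaRect(ct))
    print("tray px",b.tolist()); W=np.array([at_z(p,x,.021) for x in b]);print(W,W.mean(0))
for n,pp in(("top",p),("side",q)):
  for k in("tin_a_mid","tin_a","crate","tray","plane","glue"):
    for f in("tip_of","find_in"):
      for r in getattr(robot,f)(pp,k): print(n,f,k,np.round(r["at"],1),round(r["p"],2),at_z(pp,r["at"],.0425 if "mid" in k else 0)[:2])
im=p["pixels"][90:310,150:520,::-1]
cv2.imwrite("pics/crop1.png",cv2.resize(im,(740,440),interpolation=cv2.INTER_CUBIC))
```

```text
cam [ 0.523 -0.019  1.045] [ 0.129 -0.491  0.499]
top lid [321.969 178.052] [309 165  27  27 581] [0.613 0.016 0.083]
top lid [277.873 232.068] [265 219  27  27 584] [0.493 0.114 0.083]
top lid [384.497 234.242] [371 222  28  26 591] [ 0.488 -0.122  0.083]
side lid [318.458 180.449] [304 174  30  15 216] [0.617 0.019 0.08 ]
tray px [[431.2899475097656, 161.1024932861328], [491.0973205566406, 154.9458465576172], [500.7127990722656, 248.3530731201172], [440.9054260253906, 254.5097198486328]]
[[ 0.657 -0.241  0.021]
 [ 0.671 -0.385  0.021]
 [ 0.45  -0.403  0.021]
 [ 0.437 -0.26   0.021]] [ 0.554 -0.322  0.021]
top tip_of tin_a_mid [288.4 278.9] 0.88 [0.384 0.095]
top tip_of tin_a_mid [268.1 173.9] 0.67 [0.627 0.143]
top tip_of tin_a_mid [278.9 229.3] 0.57 [0.498 0.117]
top find_in tin_a_mid [269.2 172.8] 0.98 [0.63 0.14]
top find_in tin_a_mid [289.4 279.1] 0.94 [0.384 0.093]
top find_in tin_a_mid [277.1 229. ] 0.56 [0.499 0.121]
top tip_of tin_a [291.4 279.7] 0.94 [0.376 0.093]
top tip_of tin_a [272.2 172.9] 0.83 [0.634 0.139]
top tip_of tin_a [379.4 234.2] 0.72 [ 0.485 -0.118]
top tip_
[... 1573 characters left out ...]
 193.7] 0.92 [0.671 0.071]
side find_in tin_a [241.3 202.4] 0.9 [0.52  0.166]
side find_in tin_a [196.9 227. ] 0.77 [0.403 0.154]
side find_in tin_a [288.8 175. ] 0.66 [0.675 0.186]
side find_in tin_a [320.  257.5] 0.59 [ 0.519 -0.086]
side tip_of crate [208.5 181.6] 0.9 [0.515 0.296]
side find_in crate [208.  173.9] 0.75 [0.534 0.33 ]
side tip_of tray [441.3 321.6] 0.92 [ 0.552 -0.321]
side find_in tray [441.9 324.4] 0.65 [ 0.548 -0.325]
side tip_of plane [325.5 172.4] 0.78 [0.75  0.133]
side tip_of plane [319.6 195.9] 0.62 [0.664 0.065]
side find_in plane [323.4 166.4] 0.55 [0.768 0.158]
side tip_of glue [428.5 235. ] 0.8 [ 0.72  -0.187]
side find_in glue [434.2 206.6] 0.85 [ 0.815 -0.14 ]
```

View pics/crop1.png

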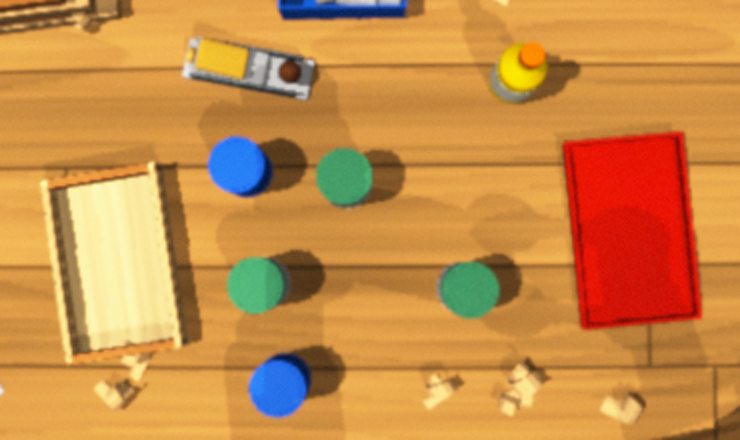

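The crop confirms three green lids at full-image (322,178), (278,232) and (385,234), with blue lids at (269,173) and (289,283). The crate's rim corners are near (171,181), (227,172), (241,262) and (185,270). I'm moving to the tin at (0.487, -0.121) first.

Emit:
{"method": "carry_out", "body": {"commands": [[[0,0,0],0.121,1],[[0,0,0],0.121,1],[[0.03,-0.0324,0.007],0,1],[[0.03,-0.0324,0.007],0,1],[[0.03,-0.0324,0.007],0,1],[[0.03,-0.0324,0.007],0,1],[[0.03,-0.0324,0.007],0,1],[[0.03,-0.0324,0.007],0,1],[[0.03,-0.0324,0.007],0,1],[[0.03,-0.0324,0.007],0,1],[[0.03,-0.0324,0.007],0,1],[[0.03,-0.0324,0.007],0,1],[[0.03,-0.0324,0.007],0,1],[[0.03,-0.0324,0.007],0,1],[[0,0,0],0,1],[[0,0,0],0,1]], "newtons": 20}}

```text
time: 3.9
tool_pos: [0.4855, -0.1212, 0.1596]
tool_rot: [3.141, 0.001, 0.0]
contact_force: [0.5, -0.7, 0.0]
opening: 0.0917
grip_force: 0.0
```

```bash
cat > w.py <<'E'
from h import *
np.set_printoptions(precision=3,suppress=True)
F=[];J=[]
for _ in range(8):
    robot.read_camera("top"); s=robot.observe(); F.append(s["contact_force"]); J.append(s["joint_efforts"])
print("F",np.mean(F,0),"sd",np.std(F,0),"J",np.mean(J,0)[:3],"sd",np.std(J,0)[:3])
print(s["time"],s["tool_pos"],s["tool_rot"],s["opening"],s["grip_force"])
E
python3 w.py
python3 - <<'E'
from h import *
p=robot.read_camera("top")
W=np.array([at_z(p,x,.038) for x in((171.5,181.5),(227.5,172.5),(241,262.5),(185,270))]);print(W,W.mean(0))
E
```

```text
F [ 0.124 -0.102  0.117] sd [0.517 0.435 0.237] J [  0.213 -42.177 -21.397] sd [0.238 0.11  0.017]
4.3 [ 0.486 -0.121  0.16 ] [ 3.141 -0.    -0.001] 0.09179966371741467 0.0
[[0.61193671 0.37620529 0.038     ]
 [0.63194573 0.23997558 0.038     ]
 [0.42100188 0.20694739 0.038     ]
 [0.40236077 0.34132765 0.038     ]] [0.51681127 0.29111398 0.038     ]
```

Emit:
{"method": "carry_out", "body": {"commands": [[[0.001,0,0.03],0,1],[[0,0,0.03],0,1],[[0,0,0.03],0,1],[[0,0,0.022],0,1],[[0,0,0],0,1],[[0,0,0],0,0],[[0,0,0],0,0],[[0,0,0],0,0],[[0,0,0],0,0],[[0,0,0],0,0],[[0,0,0],0,0],[[0,0,-0.01],0,0],[[0,0,-0.02],0,0],[[0,0,-0.03],0,0],[[0,0,-0.03],0,0],[[0,0,-0.01],0,0],[[0,0,0],0,0],[[0,0,0],0,0]], "newtons": 20}}

```text
time: 6.6
tool_pos: [0.4861, -0.1207, 0.1465]
tool_rot: [-3.141, 0.002, -0.0]
contact_force: [-0.2, -0.4, -1.7]
opening: 0.0612
grip_force: 20.0
```

```bash
python3 w.py
```

```text
F [-0.021 -0.044 -2.193] sd [0.5   0.308 0.645] J [  0.006 -43.829 -21.511] sd [0.008 0.17  0.056]
7.0 [ 0.487 -0.121  0.147] [-3.141  0.    -0.   ] 0.06162782455272169 19.999442864209414
```

Emit:
{"method": "carry_out", "body": {"commands": [[[0,0.02,0],0,0],[[0.003,0.04,0],0,0],[[0.005,0.045,0],0,0],[[0.005,0.045,0],0,0],[[0.004,0.035,0],0,0],[[0,0.018,0],0,0],[[0,0,0],0,0],[[0,0,0],0,0],[[0,0,0],0,0]]}}

```text
time: 8.12
tool_pos: [0.5039, -0.3228, 0.1479]
tool_rot: [-3.141, 0.0, 0.001]
contact_force: [0.8, -0.1, -2.3]
opening: 0.0612
grip_force: 20.0
```

```bash
python3 w.py
```

```text
F [ 0.094  0.069 -1.922] sd [0.452 0.442 0.421] J [  0.016 -53.651 -23.421] sd [0.083 0.073 0.017]
8.525 [ 0.504 -0.324  0.148] [ 3.141 -0.    -0.   ] 0.061376553355785866 19.999583805911243
```

Tin 3 weighs about 0.21 kg, so it holds one nut and goes in the tray.

Emit:
{"method": "carry_out", "body": {"commands": [[[0,0,0.02],0,0],[[0,0,0.03],0,0],[[0,0,0.025],0,0],[[0,0,0.012],0,0],[[0,0,0.006],0,0],[[0,0,0.002],0,0],[[0,0,0],0,0],[[0,0,0],0,0]]}}

```text
time: 9.52
tool_pos: [0.5041, -0.3243, 0.0534]
tool_rot: [3.141, -0.001, -0.0]
contact_force: [-0.4, -0.0, -2.8]
opening: 0.0619
grip_force: 20.0
```

Emit:
{"method": "carry_out", "body": {"commands": [[[0,0,0.0015],0,0],[[0,0,0.0],0,0],[[0,0,0],0,0]]}}

```text
time: 9.9
tool_pos: [0.5039, -0.3241, 0.0514]
tool_rot: [3.141, -0.0, -0.0]
contact_force: [0.1, -0.4, -0.9]
opening: 0.0615
grip_force: 20.0
```

Emit:
{"method": "carry_out", "body": {"commands": [[[0,0,0.001],0,0],[[0,0,0.0],0,0],[[0,0,0],0,0]]}}

```text
time: 10.28
tool_pos: [0.5039, -0.3242, 0.0513]
tool_rot: [3.141, -0.001, -0.0]
contact_force: [-2.0, 1.1, 6.0]
opening: 0.0611
grip_force: 20.0
```

Emit:
{"method": "carry_out", "body": {"commands": [[[0,0,0],0,0.7],[[0,0,0],0,0.74],[[0,0,0],0,0.8],[[0,0,0],0,0.85],[[0,0,-0.01],0,0.9],[[0,0,-0.03],0,1],[[0,0,-0.035],0,1],[[0,0,-0.035],0,1],[[0.01,-0.03,0],0,1],[[0.016,-0.05,0],0,1],[[0.019,-0.06,0],0,1],[[0.019,-0.06,0],0,1],[[0.019,-0.06,0],0,1],[[0.016,-0.05,0],0,1],[[0.01,-0.03,0],0,1],[[0,0,0],0,1],[[0,0,0],0,1]]}}

```text
time: 12.4
tool_pos: [0.6123, 0.0141, 0.1605]
tool_rot: [3.141, -0.0, -0.0]
contact_force: [-0.1, -0.9, 0.0]
opening: 0.0921
grip_force: 0.0
```

```bash
python3 w.py
```

```text
F [-0.147  0.023 -0.078] sd [0.499 0.366 0.457] J [  0.249 -53.587 -23.456] sd [0.304 0.028 0.024]
12.8 [0.612 0.014 0.16 ] [ 3.141 -0.    -0.001] 0.09158051788920978 0.0
```

Emit:
{"method": "carry_out", "body": {"commands": [[[0.001,-0.002,0.03],0,1],[[0,0,0.03],0,1],[[0,0,0.03],0,1],[[0,0,0.022],0,1],[[0,0,0],0,1],[[0,0,0],0,0],[[0,0,0],0,0],[[0,0,0],0,0],[[0,0,0],0,0],[[0,0,0],0,0],[[0,0,0],0,0],[[0,0,-0.01],0,0],[[0,0,-0.02],0,0],[[0,0,-0.03],0,0],[[0,0,-0.03],0,0],[[0,0,-0.01],0,0],[[0,0,0],0,0],[[0,0,0],0,0]], "newtons": 20}}

```text
time: 15.05
tool_pos: [0.6126, 0.0168, 0.1467]
tool_rot: [-3.141, 0.003, -0.0]
contact_force: [-0.0, 0.3, -2.2]
opening: 0.0621
grip_force: 20.0
```

```bash
python3 w.py; python3 w.py
```

```text
F [-0.326 -0.01  -2.145] sd [0.354 0.414 0.301] J [  0.004 -55.195 -23.729] sd [0.006 0.216 0.075]
15.45 [0.613 0.017 0.148] [ 3.142  0.    -0.   ] 0.06220166819136231 19.99981745146215
F [ 0.019 -0.181 -2.064] sd [0.326 0.428 0.422] J [ -0.002 -55.067 -23.748] sd [0.001 0.028 0.015]
15.85 [0.613 0.017 0.148] [ 3.142 -0.    -0.   ] 0.06202935011521424 19.99981148634106
```

Tin 1 also weighs about 0.21 kg, so it goes in the tray too, beside the first.

Emit:
{"method": "carry_out", "body": {"commands": [[[0,0.02,0],0,0],[[-0.002,0.04,0],0,0],[[-0.002,0.055,0],0,0],[[-0.002,0.055,0],0,0],[[-0.002,0.055,0],0,0],[[-0.002,0.05,0],0,0],[[-0.001,0.038,0],0,0],[[0,0.02,0],0,0],[[0,0,0],0,0],[[0,0,0],0,0],[[0,0,0.02],0,0],[[0,0,0.025],0,0],[[0,0,0],0,0],[[0,0,0],0,0]]}}

```text
time: 17.6
tool_pos: [0.6032, -0.3156, 0.1044]
tool_rot: [3.141, -0.001, 0.001]
contact_force: [0.1, 0.4, -1.3]
opening: 0.0621
grip_force: 20.0
```

Run:
```python
from h import *
p=robot.read_camera("side"); save(p,"s2.png"); print(robot.observe()["tool_pos"])
```

```text
[ 0.60324551 -0.31594829  0.10474471]
```

View pics/s2.png

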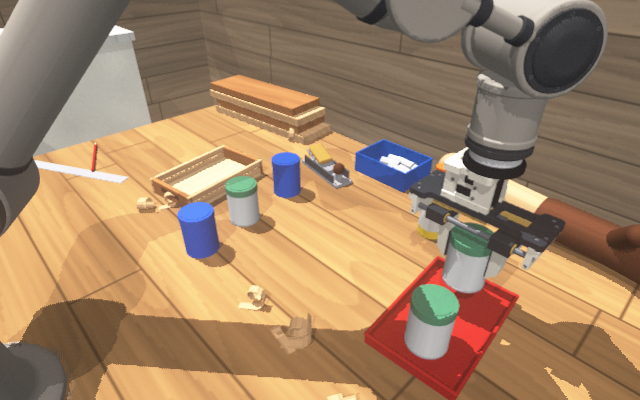

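The side view shows the first tin upright in the tray at (431,322). The second is held above its free slot at (468,255), and the glue and plane are undisturbed.

Emit:
{"method": "carry_out", "body": {"commands": [[[0,0,0.02],0,0],[[0,0,0.018],0,0],[[0,0,0.009],0,0],[[0,0,0.004],0,0],[[0,0,0.001],0,0],[[0,0,0],0,0],[[0,0,0],0,0]]}}

```text
time: 18.52
tool_pos: [0.6026, -0.3165, 0.052]
tool_rot: [3.141, -0.001, -0.0]
contact_force: [-1.6, 1.5, 3.9]
opening: 0.0622
grip_force: 20.0
```

Emit:
{"method": "carry_out", "body": {"commands": [[[0,0,0.001],0,0],[[0,0,0.0],0,0],[[0,0,0],0,0]]}}

```text
time: 18.9
tool_pos: [0.6026, -0.3165, 0.052]
tool_rot: [3.141, -0.001, -0.0]
contact_force: [-4.4, 2.4, 9.4]
opening: 0.0621
grip_force: 20.0
```

Emit:
{"method": "carry_out", "body": {"commands": [[[0,0,0.0005],0,0],[[0,0,0.0],0,0],[[0,0,0],0,0]]}}

```text
time: 19.27
tool_pos: [0.6026, -0.3165, 0.0519]
tool_rot: [3.141, -0.001, -0.0]
contact_force: [-5.2, 2.5, 12.7]
opening: 0.0624
grip_force: 20.0
```

Emit:
{"method": "carry_out", "body": {"commands": [[[0,0,-0.0012],0,0],[[0,0,0],0,0.7],[[0,0,0],0,0.74],[[0,0,0],0,0.8],[[0,0,0],0,0.85],[[0,0,-0.01],0,0.9],[[0,0,-0.03],0,1],[[0,0,-0.035],0,1],[[0,0,-0.035],0,1],[[-0.008,-0.03,0],0,1],[[-0.013,-0.0525,0],0,1],[[-0.016,-0.06,0],0,1],[[-0.016,-0.06,0],0,1],[[-0.016,-0.06,0],0,1],[[-0.016,-0.06,0],0,1],[[-0.013,-0.06,0],0,1],[[-0.012,-0.05,0],0,1],[[0,0,0],0,1],[[0,0,0],0,1]]}}

```text
time: 21.65
tool_pos: [0.4929, 0.1159, 0.1615]
tool_rot: [3.141, -0.001, 0.0]
contact_force: [-0.9, 0.4, 0.1]
opening: 0.0917
grip_force: 0.0
```

```bash
python3 w.py
```

```text
F [-0.188  0.152 -0.192] sd [0.474 0.36  0.444] J [  0.295 -42.964 -21.573] sd [0.331 0.064 0.024]
22.05 [0.493 0.116 0.161] [ 3.142  0.    -0.001] 0.09190239419542343 0.0
```

Emit:
{"method": "carry_out", "body": {"commands": [[[0,0,0.03],0,1],[[0,0,0.03],0,1],[[0,0,0.03],0,1],[[0,0,0.022],0,1],[[0,0,0],0,1],[[0,0,0],0,0],[[0,0,0],0,0],[[0,0,0],0,0],[[0,0,0],0,0],[[0,0,0],0,0],[[0,0,0],0,0],[[0,0,-0.01],0,0],[[0,0,-0.02],0,0],[[0,0,-0.03],0,0],[[0,0,-0.03],0,0],[[0,0,-0.01],0,0],[[0,0,0],0,0],[[0,0,0],0,0]], "newtons": 20}}

```text
time: 24.3
tool_pos: [0.4917, 0.1161, 0.1477]
tool_rot: [3.141, 0.002, -0.0]
contact_force: [-0.1, 0.4, -1.0]
opening: 0.0623
grip_force: 20.0
```

```bash
python3 w.py; python3 w.py
```

```text
F [-0.284 -0.009 -0.654] sd [0.391 0.461 0.358] J [  0.006 -43.671 -21.311] sd [0.007 0.171 0.056]
24.7 [0.492 0.116 0.149] [ 3.141  0.    -0.   ] 0.062103492681141896 19.99998539686203
F [ 0.144  0.302 -0.574] sd [0.502 0.417 0.419] J [ -0.003 -43.544 -21.335] sd [0.001 0.021 0.012]
25.1 [0.492 0.116 0.149] [ 3.142 -0.    -0.   ] 0.06209004243551337 19.999947217293084
```

Tin 2 weighs about 0.06 to 0.09 kg, so it is empty and goes in the crate.

Emit:
{"method": "carry_out", "body": {"commands": [[[0.002,-0.015,0],0,0],[[0.006,-0.04,0],0,0],[[0.006,-0.045,0],0,0],[[0.006,-0.04,0],0,0],[[0.004,-0.025,0],0,0],[[0.001,-0.01,0],0,0],[[0,0,0],0,0],[[0,0,0],0,0],[[0,0,0.02],0,0],[[0,0,0.03],0,0],[[0,0,0.02],0,0],[[0,0,0.012],0,0],[[0,0,0.006],0,0],[[0,0,0],0,0],[[0,0,0],0,0]]}}

```text
time: 26.98
tool_pos: [0.518, 0.2914, 0.0617]
tool_rot: [-3.141, -0.001, -0.0]
contact_force: [0.2, -0.4, -0.9]
opening: 0.0619
grip_force: 20.0
```

Emit:
{"method": "carry_out", "body": {"commands": [[[0,0,0.002],0,0],[[0,0,0.0],0,0],[[0,0,0],0,0]]}}

```text
time: 27.35
tool_pos: [0.5176, 0.2913, 0.059]
tool_rot: [-3.142, -0.0, -0.0]
contact_force: [0.1, -0.2, -0.1]
opening: 0.0623
grip_force: 20.0
```

Emit:
{"method": "carry_out", "body": {"commands": [[[0,0,0.001],0,0],[[0,0,0.0],0,0],[[0,0,0],0,0]]}}

```text
time: 27.72
tool_pos: [0.5175, 0.2912, 0.0579]
tool_rot: [3.141, 0.0, -0.0]
contact_force: [-0.2, -0.2, -0.7]
opening: 0.0621
grip_force: 20.0
```

Emit:
{"method": "carry_out", "body": {"commands": [[[0,0,0.0007],0,0],[[0,0,0.0],0,0],[[0,0,0],0,0]]}}

```text
time: 28.1
tool_pos: [0.5175, 0.2912, 0.0575]
tool_rot: [-3.142, -0.0, -0.0]
contact_force: [-2.1, 0.1, 4.9]
opening: 0.0623
grip_force: 20.0
```

Emit:
{"method": "carry_out", "body": {"commands": [[[0,0,0.0007],0,0],[[0,0,0.0],0,0],[[0,0,0],0,0]]}}

```text
time: 28.48
tool_pos: [0.5176, 0.2912, 0.0575]
tool_rot: [-3.142, -0.001, -0.0]
contact_force: [-3.6, -1.5, 10.9]
opening: 0.0623
grip_force: 20.0
```

Emit:
{"method": "carry_out", "body": {"commands": [[[0,0,-0.0007],0,0],[[0,0,0],0,0.7],[[0,0,0],0,0.74],[[0,0,0],0,0.8],[[0,0,0],0,0.8],[[0,0,-0.01],0,0.8],[[0,0,-0.03],0,0.85],[[0,0,-0.04],0,1],[[0,0,-0.04],0,1],[[0,0.04,0],0,1],[[0,0.05,0],0,1],[[0,0.05,0],0,1],[[0,0.05,0],0,1],[[0,0.05,0],0,1],[[0,0.04,0],0,1],[[0,0,0],0,1],[[0,0,0],0,1]]}}

```text
time: 30.6
tool_pos: [0.5175, 0.0116, 0.1777]
tool_rot: [-3.141, -0.001, -0.001]
contact_force: [-0.2, -0.3, -0.3]
opening: 0.0919
grip_force: 0.0
```

Run:
```python
from h import *
p=robot.read_camera("side");q=robot.read_camera("top");save(p,"s3.png");save(q,"t3.png")
```

```text
(no output)
```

View pics/s3.png

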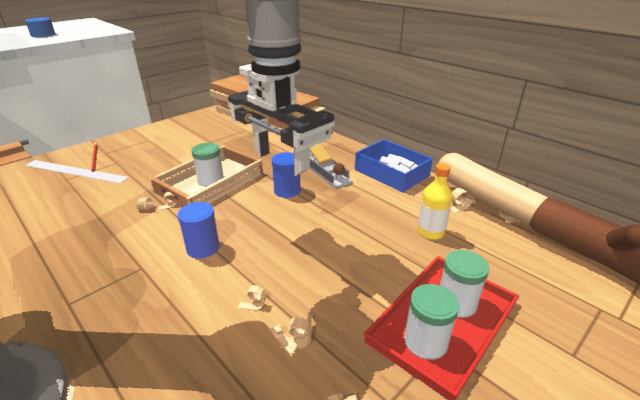

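View pics/t3.png

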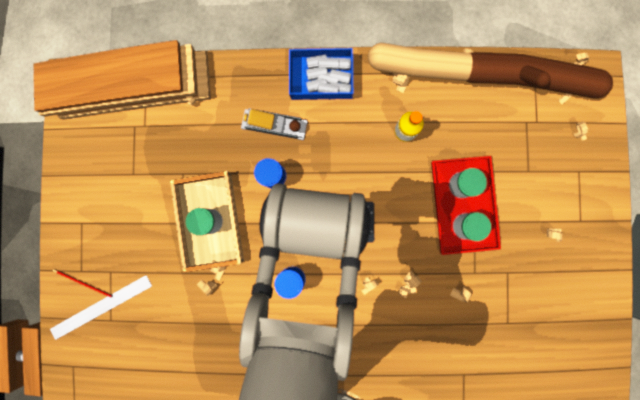

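Both views show two tins upright in the tray (top view (471,183) and (476,227)) and one upright in the crate (201,221). The blue tins, glue and plane have not moved, and the arm touches nothing.

```bash
python3 -c "
from cell import robot
print(robot.hand_in())"
```

```text
the job is handed in; nothing more can be done
None
```

Job handed in at about 31 s of the 72 s allowed: the two tins that weighed about 0.21 kg (one nut each) stand in the red tray and the empty one stands in the crate, all upright, with nothing else moved.

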